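# Ballast the sprung pan and lock the collar

### The arm

A 6-joint arm with a two-finger parallel gripper is mounted at the origin on the work surface. World frame = base frame: x ahead of the robot, y to its left, z up, the work surface at z = 0. Lengths are in m, angles in rad, forces in N, time in s.
With the tool pointing down it reaches from about 0.275 to 0.725 m from the base axis. Payload 5.6 kg.
Tool frame: the origin (TCP) lies midway between the tips of the shut fingers; the grasp point (between the pads) lies 19 mm behind it (pinch_z is the distance from the TCP to the grasp point, in m); z points along the fingers, y is the line along which they close (so a half turn about z gives the same grasp; the last joint's range is limited). The gripper opens to 85 mm and grips with 20 to 120 N. Pads are 22 mm wide; open, the fingers measure 114 mm over their backs; the gripper's body (76 mm by 85 mm) begins 54 mm behind the grasp point. The pads swing forward as they close: fully open they stand 13 mm farther back than shut.
Start: joints at [-0.889, 0.255, 0.108, 0, -1.424, -0.285], TCP at [0.213, -0.507, 0.231] pointing down, gripper open.
Joint ranges: [-2.95, 2.95], [-1.21, 1.97], [-1.09, 1.5], [-2.87, 1.71], [-2.94, -0.07], [-3.05, 3.05]. Speed limits (rad/s): [2.57, 2.57, 3.14, 3.14, 3.14, 3.14].

### API

Orientations are given as a unit quaternion [w, x, y, z].
In Python, from station import state, snapshot, sign_off, pinch_z gives the robot as it stands.
- The arm moves only by the shell command python3 -m crank 'ROWS' [FORCE]. ROWS is JSON, a list that holds one entry, the list of rows, each a list of 5 numbers: the closure, from 0 (fully open) to 1 (shut), then the shift along the tool's x, y, z in mm, then the turn about the tool's z in degrees. A call has 1 to 12 rows; each row is the pose to reach, as a shift and turn from the pose commanded when the call began, along the tool's axes at that moment; what a row does not reach only later rows make up. A row lasts 1/8 s, in which the tool goes at most 62.5 mm and 10.7 degrees, less where a joint would pass 70% of its speed; a pose out of reach is approached as far as the arm can. A call with a gripper value outside its range is refused whole. The fingers move at their own pace and stop on an object; FORCE is the grip in N (left out, the last holds). Time passes only in rows, so rows that repeat a pose let the fingers close. It gives the time, the measured TCP pose, the force, the opening and the grip force at its end, in the units of the state.
- state(): the state, without advancing time (a new reading comes with each control period).
- snapshot(name): name is "scene" or "top"; returns a dict with "pixels" (400x640x3 uint8, red, green, blue), "fx", "fy", "cx", "cy" (pixels), "position" and "orientation" of the camera in the world. Camera axes: x right, y up, looking along -z (the intrinsics and any distortion apply to the point x, -y, -z); pixel columns grow to the right and rows downward; lengths in m; the calibration is good to about 2 mm. A picture is of the moment at which its call begins. There is no depth.
- sign_off(): hands the job in; it is judged then, once.
The state is a dict: "time_s": time; "q": joint angles; "qd": joint speeds; "joint_torque": joint torques, N m; "ee_pos": TCP position; "eef_rot": TCP orientation; "force": force on the tool from outside, world axes, zero at the start; "wrist_torque": the same for the moment, N m; "gripper_width": finger opening in m; "grip_force": force on a finger pad.
Only numpy, scipy, OpenCV 4.12 (cv2) and the standard library are available. Lean on these libraries where they do the work, as an engineer would, in place of code of your own. Each camera call takes 0.05 s, during which the arm holds its last target. There are 200 camera calls.

### The job

Load the teal sprung pan of the rig with trim weights (big black and small green) until the red pointer stands in the green band of the gauge, then, with the pan loaded and your hand off it, turn the rig's lock collar by its orange post clockwise until the post stands at the green locked mark. Put every weight you did not use in the teal surplus tray, with all weights lying flat on their base plates, and leave the other things on the bench where they are.

Things in the scene. Friction and masses are not known exactly. Their poses are not given: they have to be found in the camera images.
- rig_frame (a point): ballast rig: fixed aluminium base plate 210 x 450 mm, 12 mm thick, with the sprung pan and, beside it, the lock collar. Point on the plate (12 mm above the table) under the centre of the pan; x runs across the short side of the pan, y along its long side; collar axis at y = -215 mm. A white gauge post with a green band, 130 mm high, stands at x = +82 mm
- pan_in (a point): centre of the inner floor of the teal sprung pan, an open tray 116 mm (x) by 216 mm (y) inside, walls 5 mm thick and 12 mm above the floor; it stays level and sinks straight down under load. Floor 100 mm above the table when empty. Axes as rig_frame
- pan (a joint): how far the pan has sunk, m: 0 empty, 0.008 for each small weight, 0.016 for each big one (spring about 200 N/m, settles in 1 s; weights vary by 4 %), stop at 0.060. The red pointer on the pan is in the green band of the gauge post from 0.043 to 0.053, middle 0.048 (as much as six small weights)
- collar (a joint): angle of the captive lock collar, rad: upright axis, grows clockwise seen from above, 0 to 1.6; starts between 0 and 0.45 (released; red mark at 0.1). Locked at 1.3: the orange post then stands at the green stripe on the base plate, which is not at the end stop. Stays where left (friction 0.12 N m)
- collar_axis (a point): on the fixed axis of the collar, 81 mm above the table, level with the gripping point of the post; axes as rig_frame. The collar is a black ring 100 mm across, its top 55 mm above the table, with a steel boss through it up to 64 mm (cap to 70 mm)
- collar_post (a point): gripping point on the orange upright post of the collar: 18 mm diameter, 65 mm from the axis, point 81 mm, post top 101 mm, lug below it 45 mm above the table. At collar angle 0 it lies from the axis towards -y of rig_frame, at the locked mark 1.3 rad clockwise of that, nearly towards -x
- tray_in (a point): centre of the inner floor (5 mm above the table) of the teal surplus tray on the table, 164 mm (x) by 116 mm (y) inside, walls 5 mm thick and 22 mm high; fixed
- big1: Big black trim weight: base plate 90 x 50 x 8 mm (x, y, z), upright grip rib on its middle 50 mm long (x), 12 mm thick (y), from 8 to 38 mm above the underside; about 320 g; origin at the centre of its underside, z up. May be absent (None from the start)
- big2: Big black trim weight: base plate 90 x 50 x 8 mm (x, y, z), upright grip rib on its middle 50 mm long (x), 12 mm thick (y), from 8 to 38 mm above the underside; about 320 g; origin at the centre of its underside, z up. May be absent (None from the start)
- big3: Big black trim weight: base plate 90 x 50 x 8 mm (x, y, z), upright grip rib on its middle 50 mm long (x), 12 mm thick (y), from 8 to 38 mm above the underside; about 320 g; origin at the centre of its underside, z up. May be absent (None from the start)
- small1: Small green trim weight: base plate 50 x 50 x 8 mm (x, y, z), upright grip rib on its middle 40 mm long (x), 12 mm thick (y), from 8 to 38 mm above the underside; about 160 g; origin at the centre of its underside, z up. May be absent (None from the start)
- small2: Small green trim weight: base plate 50 x 50 x 8 mm (x, y, z), upright grip rib on its middle 40 mm long (x), 12 mm thick (y), from 8 to 38 mm above the underside; about 160 g; origin at the centre of its underside, z up. May be absent (None from the start)
- small3: Small green trim weight: base plate 50 x 50 x 8 mm (x, y, z), upright grip rib on its middle 40 mm long (x), 12 mm thick (y), from 8 to 38 mm above the underside; about 160 g; origin at the centre of its underside, z up. May be absent (None from the start)
- small4: Small green trim weight: base plate 50 x 50 x 8 mm (x, y, z), upright grip rib on its middle 40 mm long (x), 12 mm thick (y), from 8 to 38 mm above the underside; about 160 g; origin at the centre of its underside, z up. May be absent (None from the start)
- driver: bystander: screwdriver 190 mm long lying on the table; origin at its underside
- bearing: bystander: steel bearing ring 62 mm across, 18 mm high; origin at its underside
- grease: bystander: yellow can, 52 mm across, 130 mm high; origin at its underside
- bracket: bystander: black casting, 120 x 90 x 80 mm; origin at its underside
- scanner: bystander: black and yellow hand scanner, 130 mm long, 45 mm high; origin at its underside
- boltbin: bystander: red bin with bolts, 110 x 90 x 55 mm; origin at its underside
Not all that is in view belongs to the job. What is shaped like the small1 but blue or grey is not meant. What is shaped like the small4 but purple is not meant.

How it is judged:
On the way, in this order (a step that is already met when the one before it is completed fails the run):
1. the pan is sunk to the green band by its load, still, with the gripper touching nothing (value of joint pan between 0.043 and 0.053 m and velocity of joint pan between -0.01 and 0.01 m/s and contact force between the fingers and anything else below 0.5 N), for 0.4 s.
2. the collar is turned to its locked mark while the pan stands in the green band (value of joint collar between 1.18 and 1.42 rad and value of joint pan between 0.043 and 0.053 m), for 0.2 s.
At the end, for the whole second after the job is handed in: The pan is sunk 43 to 53 mm (pointer in the green band), the collar stands within 0.12 rad of its locked mark (1.3 rad), and every weight that is present lies at rest and flat (tilt under 0.35 rad) with its centre inside the pan or inside the surplus tray (all of step 2 and velocity of joint pan between -0.01 and 0.01 m/s and ((x of big1 in the frame of pan_in between -0.052 and 0.052 m and y of big1 in the frame of pan_in between -0.102 and 0.102 m and z of big1 in the frame of pan_in between -0.006 and 0.05 m) or (x of big1 in the frame of tray_in between -0.076 and 0.076 m and y of big1 in the frame of tray_in between -0.052 and 0.052 m and z of big1 in the frame of tray_in between -0.006 and 0.05 m)) and ((x of big2 in the frame of pan_in between -0.052 and 0.052 m and y of big2 in the frame of pan_in between -0.102 and 0.102 m and z of big2 in the frame of pan_in between -0.006 and 0.05 m) or (x of big2 in the frame of tray_in between -0.076 and 0.076 m and y of big2 in the frame of tray_in between -0.052 and 0.052 m and z of big2 in the frame of tray_in between -0.006 and 0.05 m)) and ((x of big3 in the frame of pan_in between -0.052 and 0.052 m and y of big3 in the frame of pan_in between -0.102 and 0.102 m and z of big3 in the frame of pan_in between -0.006 and 0.05 m) or (x of big3 in the frame of tray_in between -0.076 and 0.076 m and y of big3 in the frame of tray_in between -0.052 and 0.052 m and z of big3 in the frame of tray_in between -0.006 and 0.05 m)) and ((x of small1 in the frame of pan_in between -0.052 and 0.052 m and y of small1 in the frame of pan_in between -0.102 and 0.102 m and z of small1 in the frame of pan_in between -0.006 and 0.05 m) or (x of small1 in the frame of tray_in between -0.076 and 0.076 m and y of small1 in the frame of tray_in between -0.052 and 0.052 m and z of small1 in the frame of tray_in between -0.006 and 0.05 m)) and ((x of small2 in the frame of pan_in between -0.052 and 0.052 m and y of small2 in the frame of pan_in between -0.102 and 0.102 m and z of small2 in the frame of pan_in between -0.006 and 0.05 m) or (x of small2 in the frame of tray_in between -0.076 and 0.076 m and y of small2 in the frame of tray_in between -0.052 and 0.052 m and z of small2 in the frame of tray_in between -0.006 and 0.05 m)) and ((x of small3 in the frame of pan_in between -0.052 and 0.052 m and y of small3 in the frame of pan_in between -0.102 and 0.102 m and z of small3 in the frame of pan_in between -0.006 and 0.05 m) or (x of small3 in the frame of tray_in between -0.076 and 0.076 m and y of small3 in the frame of tray_in between -0.052 and 0.052 m and z of small3 in the frame of tray_in between -0.006 and 0.05 m)) and ((x of small4 in the frame of pan_in between -0.052 and 0.052 m and y of small4 in the frame of pan_in between -0.102 and 0.102 m and z of small4 in the frame of pan_in between -0.006 and 0.05 m) or (x of small4 in the frame of tray_in between -0.076 and 0.076 m and y of small4 in the frame of tray_in between -0.052 and 0.052 m and z of small4 in the frame of tray_in between -0.006 and 0.05 m)) and angle between each of big1, big2, big3, small1, small2, small3, small4's own z axis and vertical below 0.35 rad and linear speed of each of big1, big2, big3, small1, small2, small3, small4 below 0.03 m/s); the robot touches nothing.
It fails at once if a bystander (screwdriver, bearing ring, yellow can, black casting, scanner, bolt bin) is moved more than 60 mm (distance of any of driver, bearing, grease, bracket, scanner, boltbin from where it was at the start of the episode above 0.06 m).
Of big1, big2, big3 only 2 to 3 are there at a start; the rules pass over those that are not, and their reading is None.
Of small1, small2, small3, small4 only 3 to 4 are there at a start; the rules pass over those that are not, and their reading is None.
At some moment in a run one of big1, big2, big3, small1, small2, small3, small4 may be knocked a few centimetres aside while the robot is not near it.
Once in a run the grip may slacken for a moment while it holds something.
It also fails if it takes over 210 s, if anything falls off the work surface, if the arm or the gripper's body presses on something with over 40 N, if the wrist force passes 120 N, or if a joint passes its speed limit or range.

## Working session

There is one attempt and no reset: what is moved stays moved. The work goes in short steps, Python scripts to look and compute and a shell command to move; the robot and the scene stay as the last step left them, time stands still between calls to the robot, and variables do not carry over. Pictures are saved under pics/ and viewed, at most 14 in all, crops included, and the job is handed in when it is done.

```bash
ls; mkdir -p pics; python3 - <<'E'
from station import state, snapshot, pinch_z
import cv2,json
print(state(), pinch_z if not callable(pinch_z) else pinch_z())
for n in ("top","scene"):
    s=snapshot(n); cv2.imwrite(f"pics/{n}0.png",cv2.resize(s["pixels"][:,:,::-1],(800,500)))
    print({k:v for k,v in s.items() if k!="pixels"})
E
```

```text
pics
{'time_s': 0.0, 'q': array([-8.89407546e-01,  2.55747028e-01,  1.07000391e-01, -4.60575339e-04,
       -1.42390949e+00, -2.84595741e-01]), 'qd': array([ 0.00025011,  0.00056896,  0.00044263,  0.00125802, -0.00010105,
        0.00057614]), 'joint_torque': array([-9.24994965e-04, -3.86623442e+01,  2.37933433e+01,  5.36518559e+00,
       -6.20010251e-03, -1.89124995e-05]), 'ee_pos': array([ 0.21240731, -0.50678764,  0.23039631]), 'eef_rot': array([-2.30152805e-04, -1.97064217e-01,  9.80390115e-01,  9.29312660e-04]), 'force': array([ 0.04627832, -0.28609993,  0.43382665]), 'wrist_torque': array([-0.01435577,  0.05758058, -0.00504795]), 'grip_force': 0.0, 'gripper_width': 0.08532702256589898} 0.0187
{'fx': 362.84704154092367, 'fy': 362.84704154092367, 'cx': 315.09766894342624, 'cy': 204.8040110607341, 'position': array([ 3.65184217e-01, -7.66796891e-04,  1.00950629e+00]), 'orientation': array([-0.69330505, -0.07358224,  0.07622766,  0.71281351])}
{'fx': 386.50193058272987, 'fy': 386.50193058272987, 'cx': 314.6093769255376, 'cy': 199.74379578459704, 'position': array([ 1.2091871 , -0.0176356 ,  1.09080988]), 'orientation': array([0.68201419, 0.2023936 , 0.19137235, 0.6762175 ])}
```

View pics/top0.png

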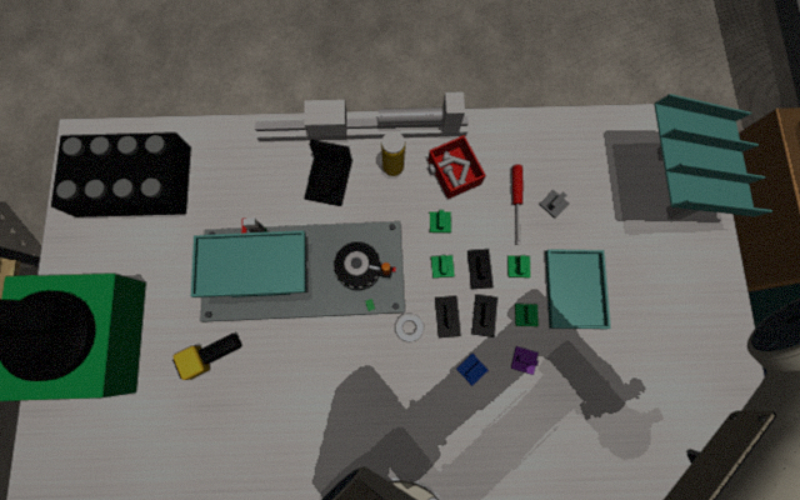

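View pics/scene0.png

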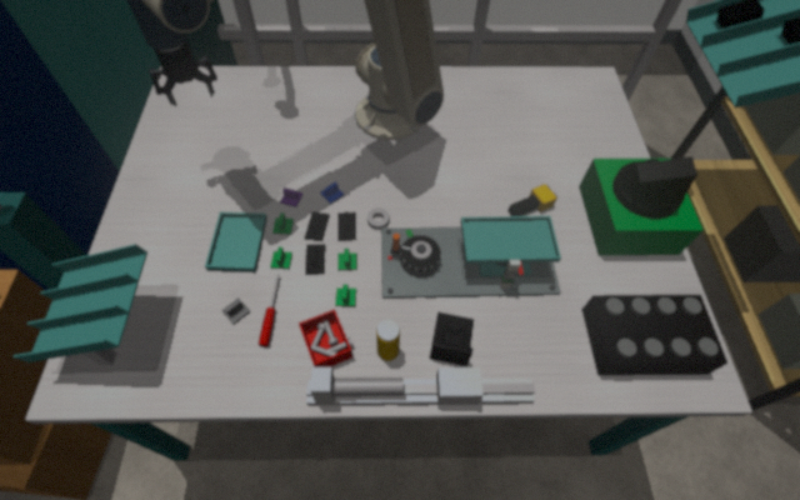

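The picture shows weights right of centre: big black at (480,269), (447,316), (484,316) and small green at (440,222), (442,266), (518,266), (527,315). The lookalikes are blue (472,370), purple (524,360) and grey (553,203), which don't fit because of their colour. The tray is at (577,289), the pan at (250,265) and the post at (387,269). I'll confirm in crops.

```bash
cat > h.py <<'E'
import numpy as np, cv2
from scipy.spatial.transform import Rotation as R
from station import state, snapshot
def rot(q): return R.from_quat([q[1],q[2],q[3],q[0]])
def px2w(s,u,v,z):
    d=rot(s["orientation"]).apply([(u-s["cx"])/s["fx"],-(v-s["cy"])/s["fy"],-1]); p=s["position"]
    return p+d*(z-p[2])/d[2]
def w2px(s,P):
    c=rot(s["orientation"]).inv().apply(np.array(P)-s["position"])
    return s["cx"]-s["fx"]*c[0]/c[2], s["cy"]+s["fy"]*c[1]/c[2]
def crop(s,u0,v0,w,h,k,name):
    cv2.imwrite("pics/"+name,cv2.resize(s["pixels"][v0:v0+h,u0:u0+w,::-1],None,fx=k,fy=k,interpolation=cv2.INTER_CUBIC))
def todo(x,y,z,yaw=None):
    """shift in tool axes mm and turn deg to reach world x,y,z with tool y axis along yaw (deg, mod 180)"""
    st=state(); r=rot(st["eef_rot"]); d=r.inv().apply(np.array([x,y,z])-st["ee_pos"])*1000
    ty=r.apply([0,1,0]); a=np.degrees(np.arctan2(ty[1],ty[0])); t=None
    if yaw is not None: t=-((yaw-a+90)%180-90)   # tool z down: +turn = clockwise
    print("shift",d.round(1),"turn",None if t is None else round(t,1),"ee",st["ee_pos"].round(4),"q6",st["q"][5].round(2),"w",round(st["gripper_width"],4),"t",round(st["time_s"],2))
E
python3 - <<'E'
from h import *
s=snapshot("top")
crop(s,335,160,160,120,5,"cw.png"); crop(s,145,165,185,100,4.3,"cr.png")
E
```

```text
(no output)
```

View pics/cw.png

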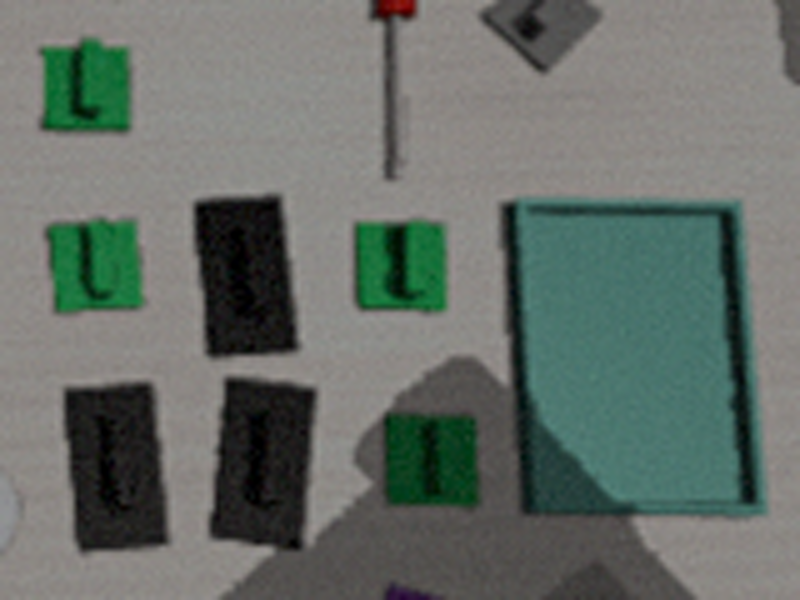

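View pics/cr.png

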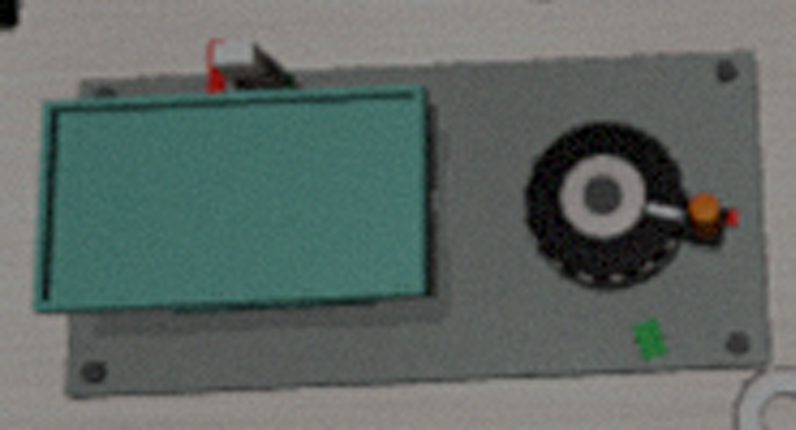

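The crops confirm three black bigs centred at (246,276), (116,466) and (263,463), four light-green smalls at (86,88), (96,266), (401,265) and (432,460), and the tray at (640,357). In the rig crop the pan is at (235,198), the collar cap at (603,195) and the post top at (706,207), near the red mark.

```bash
cat > m.py <<'E'
from h import *
s=snapshot("top")
def f(n,pts,k,o,z):
    P=np.array([px2w(s,(u+.5)/k+o[0]-.5,(v+.5)/k+o[1]-.5,z) for u,v in pts])[:,:2]
    c=P.mean(0); e=(P[0]+P[1]-P[2]-P[3])/2; e2=(P[1]+P[2]-P[0]-P[3])/2   # e: image-up side; e2: right
    print(n,c.round(4),"up-axis deg",np.degrees(np.arctan2(e[1],e[0])).round(1),"right+90",np.degrees(np.arctan2(e2[1],e2[0])).round(1)+90,"len",np.linalg.norm(e).round(3),np.linalg.norm(e2).round(3))
w=(5,(335,160),.008)
if __name__=="__main__":
    f("bA",[(195,202),(280,197),(298,350),(208,355)],*w)
    f("bB",[(66,388),(150,383),(167,545),(82,549)],*w)
    f("bC",[(227,379),(315,388),(301,547),(212,538)],*w)
    f("sA",[(42,46),(130,46),(130,130),(41,129)],*w)
    f("sB",[(50,225),(135,221),(142,306),(56,311)],*w)
    f("sC",[(357,222),(445,222),(445,309),(357,309)],*w)
    f("sD",[(386,414),(476,414),(478,505),(388,505)],*w)
    f("tray",[(512,200),(742,200),(765,513),(523,513)],5,(335,160),.022)
    f("pan",[(45,101),(425,88),(432,296),(36,310)],4.3,(145,165),.112)
    f("plate",[(80,80),(750,52),(770,365),(66,396)],4.3,(145,165),.012)
    for n,p,z in(("post",(706,207),.101),("cap",(603,195),.07),("green",(651,340),.012)):
        print(n,px2w(s,p[0]/4.3+145-.4,p[1]/4.3+165-.4,z).round(4))
    todo(.4,-.2,.2,90)
E
python3 m.py
```

```text
bA [ 0.5473 -0.1991] up-axis deg 1.8 right+90 1.7000000000000028 len 0.088 0.049
bB [ 0.4432 -0.1211] up-axis deg 2.9 right+90 1.4000000000000057 len 0.088 0.047
bC [ 0.4427 -0.2023] up-axis deg -9.2 right+90 -7.400000000000006 len 0.088 0.049
sA [ 0.6593 -0.115 ] up-axis deg -3.1 right+90 -1.9000000000000057 len 0.05 0.051
sB [ 0.5552 -0.1155] up-axis deg 1.4 right+90 1.5 len 0.049 0.048
sC [ 0.5506 -0.2871] up-axis deg -4.9 right+90 -1.5999999999999943 len 0.05 0.049
sD [ 0.4418 -0.2948] up-axis deg -3.9 right+90 -1.5999999999999943 len 0.05 0.049
tray [ 0.4952 -0.4074] up-axis deg -3.4 right+90 -1.5999999999999943 len 0.173 0.129
pan [0.552  0.2856] up-axis deg 2.0 right+90 0.5 len 0.125 0.227
plate [0.5545 0.1984] up-axis deg 1.4 right+90 0.9000000000000057 len 0.208 0.446
post [0.5407 0.0097 0.101 ]
cap [0.5559 0.0731 0.07  ]
green [0.4723 0.048  0.012 ]
shift [-291.6  210.7   31. ] turn 22.7 ee [ 0.2125 -0.507   0.2308] q6 -0.28 w 0.0853 t 0.2
```

```bash
python3 -c "
from h import *
todo(.443,-.121,.09,92)"
```

```text
shift [-361.8  266.8  141. ] turn 20.7 ee [ 0.2125 -0.507   0.2308] q6 -0.28 w 0.0853 t 0.2
```

```bash
python3 -m crank '[[[0.4,-50,37,10,5],[0.4,-100,74,30,10],[0.4,-150,111,50,15],[0.4,-200,148,70,20.7],[0.4,-250,185,90,20.7],[0.4,-300,222,110,20.7],[0.4,-361.8,266.8,141,20.7],[0.4,-361.8,266.8,141,20.7],[0.4,-361.8,266.8,141,20.7],[0.4,-361.8,266.8,141,20.7]]]' 40; python3 -c "
from h import *
todo(.443,-.121,.012,92)"
```

```text
time_s: 1.45
ee_pos: [0.443, -0.1216, 0.0904]
eef_rot: [-0.0, -0.018, 1.0, -0.0]
force: [-1.6, -0.2, -0.3]
gripper_width: 0.051
grip_force: 0.0
shift [-0.   0.6 78.4] turn 0.1 ee [ 0.443  -0.1216  0.0904] q6 -1.61 w 0.051 t 1.45
```

```bash
python3 -m crank '[[[0.4,0,0.5,40,0],[0.4,0,0.5,70,0],[0.4,0,0.5,78,0],[0.4,0,0.5,78,0],[1,0,0.5,78,0],[1,0,0.5,78,0],[1,0,0.5,78,0],[1,0,0.5,78,0],[1,0,0.5,60,0],[1,0,0.5,30,0],[1,0,0.5,-50,0],[1,0,0.5,-110,0]]]' 70; python3 -m crank '[[[1,0,0,0,0]]]'; python3 -c "
from h import *
todo(.551,.351,.2,91)"
```

```text
time_s: 2.95
ee_pos: [0.4421, -0.1206, 0.1866]
eef_rot: [-0.001, -0.018, 1.0, 0.0]
force: [2.3, 0.1, -3.6]
gripper_width: 0.0106
grip_force: 68.5
time_s: 3.08
ee_pos: [0.446, -0.121, 0.1903]
eef_rot: [0.005, -0.018, 1.0, -0.0]
force: [0.3, 0.8, -4.1]
gripper_width: 0.0108
grip_force: 68.8
shift [-122.   467.9   -8.7] turn 1.1 ee [ 0.446  -0.121   0.1903] q6 -1.61 w 0.0108 t 3.08
```

```bash
python3 -m crank '[[[1,-13,55,-9,1],[1,-29,110,-9,1],[1,-44,165,-9,1],[1,-60,225,-9,1],[1,-76,285,-9,1],[1,-92,345,-9,1],[1,-108,405,-9,1],[1,-122,464,-9,1],[1,-122,464,-9,1],[1,-122,464,-9,1],[1,-122,464,-9,1]]]'; python3 -c "
from h import *
todo(.551,.3475,.097,91)"
```

```text
time_s: 4.45
ee_pos: [0.5484, 0.346, 0.1941]
eef_rot: [-0.0, -0.009, 1.0, -0.0]
force: [0.3, 0.4, -3.0]
gripper_width: 0.0107
grip_force: 73.1
shift [-2.7  1.5 97.1] turn -0.0 ee [0.5484 0.346  0.1941] q6 -2.36 w 0.0107 t 4.45
```

```bash
python3 -m crank '[[[1,-3,1.5,40,0],[1,-3,1.5,70,0],[1,-3,1.5,80,0],[1,-3,1.5,90,0],[1,-3,1.5,97,0],[1,-3,1.5,97,0],[1,-3,1.5,97,0],[1,-3,1.5,97,0]]]'; python3 -m crank '[[[0.7,0,0,0,0],[0.7,0,0,0,0],[0.7,0,0,0,0],[0.7,0,0,-30,0],[0.4,0,0,-80,0],[0.4,0,0,-100,0]]]';python3 -c "
from h import *
todo(.4427,-.2023,.17,82)
s=snapshot('top');crop(s,145,165,185,100,4.3,'p1.png')"
```

```text
time_s: 5.45
ee_pos: [0.5521, 0.3489, 0.0981]
eef_rot: [0.001, -0.009, 1.0, 0.0]
force: [1.6, -2.2, -0.3]
gripper_width: 0.0108
grip_force: 73.8
time_s: 6.2
ee_pos: [0.5527, 0.3495, 0.2011]
eef_rot: [0.002, -0.009, 1.0, 0.002]
force: [0.4, 1.0, -0.6]
gripper_width: 0.051
grip_force: 0.0
shift [ 120.2 -549.8   28.8] turn 9.0 ee [0.5527 0.3495 0.2011] q6 -2.36 w 0.051 t 6.2
```

View pics/p1.png

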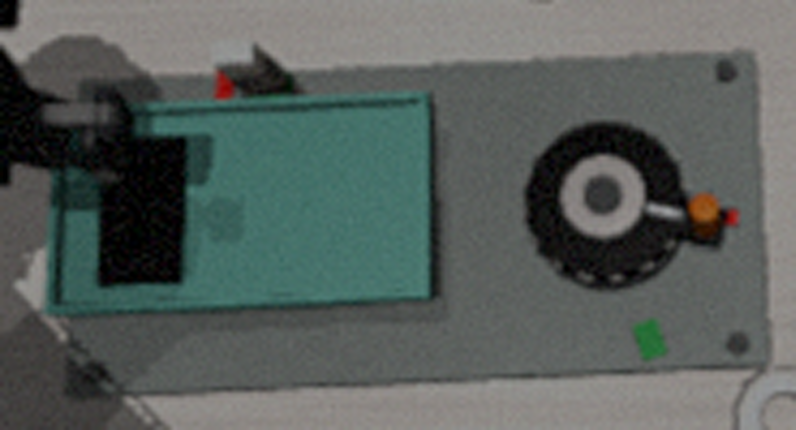

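The crop shows the first weight lying flat in the pan, spanning (100,140)-(185,285). Going for bC next, with a blob check to catch any weight that gets knocked.

```bash
cat >> h.py <<'E'
def blobs():
    s=snapshot("top"); hsv=cv2.cvtColor(s["pixels"],cv2.COLOR_RGB2HSV); H,S,V=cv2.split(hsv)
    for n,m in(("green",(H>55)&(H<80)&(S>150)&(V>50)),("black",V<55)):
        m=m.astype(np.uint8)*255; k,l,st,c=cv2.connectedComponentsWithStats(m)
        for i in range(1,k):
            if 120<st[i,4]<800 and 335<c[i][0]<500 and 120<c[i][1]<330:
                r=cv2.minAreaRect(np.argwhere(l==i)[:,::-1].astype(np.float32))
                print(n,px2w(s,*r[0],.012)[:2].round(4),[round(float(a*s_),3) for a,s_ in zip(r[1],(1/363,1/363))],"ang",round(r[2],1),st[i,4])
    return s
E
python3 -c "
from h import *
blobs()"
python3 -m crank '[[[0.4,13,-60,0,3],[0.4,26,-120,0,6],[0.4,39,-180,0,9],[0.4,52,-240,0,9],[0.4,65,-300,0,9],[0.4,78,-360,0,9],[0.4,91,-420,0,9],[0.4,105,-480,15,9],[0.4,120,-540,25,9],[0.4,120,-550,29,9],[0.4,120,-550,29,9],[0.4,120,-550,29,9]]]'; python3 -c "
from h import *
todo(.4427,-.2023,.012,82)"
```

```text
green [ 0.6585 -0.1139] [0.044, 0.041] ang 90.0 240
green [ 0.5544 -0.1147] [0.045, 0.046] ang 85.2 254
green [ 0.5489 -0.2864] [0.044, 0.044] ang 90.0 238
green [ 0.4401 -0.2922] [0.044, 0.047] ang 90.0 250
black [ 0.8008 -0.163 ] [0.094, 0.073] ang 63.4 255
black [ 0.7577 -0.1421] [0.131, 0.071] ang 24.3 228
black [ 0.5461 -0.1979] [0.085, 0.048] ang 84.0 526
black [ 0.4965 -0.3462] [0.166, 0.006] ang 86.8 127
black [ 0.4931 -0.4675] [0.161, 0.008] ang 85.2 149
black [ 0.4419 -0.2007] [0.049, 0.089] ang 5.7 563
time_s: 7.8
ee_pos: [0.4419, -0.2023, 0.1683]
eef_rot: [0.0, 0.069, 0.998, 0.0]
force: [-0.4, -0.1, -0.1]
gripper_width: 0.0512
grip_force: 0.0
shift [-8.000e-01  1.000e-01  1.563e+02] turn 0.1 ee [ 0.4419 -0.2023  0.1683] q6 -1.6 w 0.0512 t 7.8
```

```bash
python3 -m crank '[[[0.4,-1,0,60,0],[0.4,-1,0,115,0],[0.4,-1,0,145,0],[0.4,-1,0,156,0],[0.4,-1,0,156,0],[0.4,-1,0,156,0],[1,-1,0,156,0],[1,-1,0,156,0],[1,-1,0,156,0],[1,-1,0,156,0],[1,-1,0,156,0],[1,-1,0,140,0]]]'; python3 -m crank '[[[1,0,0,-40,0],[1,0,0,-100,0],[1,0,0,-160,0],[1,0,0,-180,0],[1,0,0,-180,0]]]'; python3 -c "
from h import *
todo(.552,.2865,.2,91)"
```

```text
time_s: 9.3
ee_pos: [0.4409, -0.2031, 0.0272]
eef_rot: [-0.002, 0.07, 0.998, 0.0]
force: [-0.1, -0.8, -3.6]
gripper_width: 0.0106
grip_force: 68.6
time_s: 9.93
ee_pos: [0.4429, -0.2034, 0.209]
eef_rot: [0.001, 0.07, 0.998, 0.0]
force: [0.6, -0.5, -3.9]
gripper_width: 0.0108
grip_force: 68.8
shift [-40.1 500.3   9.4] turn -9.0 ee [ 0.4429 -0.2034  0.209 ] q6 -1.6 w 0.0108 t 9.93
```

```bash
python3 -m crank '[[[1,-5,60,0,-3],[1,-10,120,0,-6],[1,-15,180,0,-9],[1,-20,240,0,-9],[1,-25,300,0,-9],[1,-30,360,5,-9],[1,-34,420,5,-9],[1,-38,475,9,-9],[1,-40,500,9,-9],[1,-40,500,9,-9],[1,-40,500,9,-9],[1,-40,500,9,-9]]]'; python3 -c "
from h import *
todo(.552,.2865,.081,91)"
```

```text
time_s: 11.42
ee_pos: [0.5511, 0.2851, 0.1988]
eef_rot: [-0.0, -0.009, 1.0, -0.0]
force: [0.1, 0.2, -4.2]
gripper_width: 0.0104
grip_force: 69.2
shift [ -1.    1.5 117.8] turn -0.0 ee [0.5511 0.2851 0.1988] q6 -2.28 w 0.0104 t 11.43
```

```bash
python3 -m crank '[[[1,-1,1,40,0],[1,-1,1,75,0],[1,-1,1,90,0],[1,-1,1,100,0],[1,-1,1,110,0],[1,-1,1,117.5,0],[1,-1,1,117.5,0],[1,-1,1,117.5,0],[1,-1,1,117.5,0]]]'; python3 -m crank '[[[0.7,0,0,0,0],[0.7,0,0,0,0],[0.7,0,0,0,0],[0.7,0,0,-30,0],[0.4,0,0,-80,0],[0.4,0,0,-120,0]]]';python3 -c "
from h import *
blobs()
todo(.547,-.199,.17,92)"
```

```text
time_s: 12.55
ee_pos: [0.5528, 0.2873, 0.0824]
eef_rot: [0.001, -0.009, 1.0, 0.0]
force: [0.2, -0.9, -0.0]
gripper_width: 0.0102
grip_force: 69.5
time_s: 13.3
ee_pos: [0.5526, 0.2873, 0.2039]
eef_rot: [0.001, -0.009, 1.0, 0.0]
force: [0.5, -0.0, -0.1]
gripper_width: 0.0509
grip_force: 0.0
green [ 0.66   -0.1139] [0.047, 0.041] ang 90.0 241
green [ 0.5543 -0.1146] [0.045, 0.045] ang 85.6 256
green [ 0.5489 -0.2864] [0.044, 0.044] ang 90.0 234
green [ 0.4401 -0.2922] [0.044, 0.047] ang 90.0 251
black [ 0.8014 -0.1627] [0.092, 0.073] ang 63.4 255
black [ 0.7568 -0.1413] [0.13, 0.071] ang 23.8 223
black [ 0.5459 -0.1979] [0.085, 0.048] ang 84.3 528
black [ 0.4965 -0.3462] [0.166, 0.006] ang 86.8 129
black [ 0.4931 -0.4677] [0.161, 0.007] ang 85.2 154
shift [  17.4 -486.9   37.9] turn -0.9 ee [0.5549 0.2879 0.2102] q6 -2.28 w 0.0511 t 13.35
```

```bash
python3 -m crank '[[[0.4,2,-60,0,-2],[0.4,4,-120,0,-2],[0.4,6,-180,0,-2],[0.4,8,-240,0,-2],[0.4,10,-300,0,-2],[0.4,12,-360,10,-2],[0.4,14,-420,20,-2],[0.4,17,-475,30,-2],[0.4,17,-487,38,-2],[0.4,17,-487,38,-2],[0.4,17,-487,38,-2]]]'; python3 -c "
from h import *
todo(.547,-.199,.012,93)"
```

```text
time_s: 14.72
ee_pos: [0.5446, -0.199, 0.1642]
eef_rot: [0.0, -0.027, 1.0, 0.0]
force: [-0.2, -0.3, 0.2]
gripper_width: 0.0513
grip_force: 0.0
shift [-2.300e+00 -1.000e-01  1.522e+02] turn 0.1 ee [ 0.5446 -0.199   0.1642] q6 -1.44 w 0.0513 t 14.72
```

```bash
python3 -m crank '[[[0.4,-2,0,60,0],[0.4,-2,0,115,0],[0.4,-2,0,145,0],[0.4,-2,0,152,0],[0.4,-2,0,152,0],[0.4,-2,0,152,0],[1,-2,0,152,0],[1,-2,0,152,0],[1,-2,0,152,0],[1,-2,0,152,0],[1,-2,0,152,0],[1,-2,0,137,0]]]'; python3 -m crank '[[[1,0,0,-40,0],[1,0,0,-100,0],[1,0,0,-160,0],[1,0,0,-180,0],[1,0,0,-180,0]]]'; python3 -c "
from h import *
todo(.553,.2245,.2,91)"
```

```text
time_s: 16.23
ee_pos: [0.5444, -0.1995, 0.0255]
eef_rot: [-0.002, -0.026, 1.0, 0.001]
force: [-0.4, -0.0, -3.2]
gripper_width: 0.0106
grip_force: 69.3
time_s: 16.85
ee_pos: [0.5467, -0.1999, 0.2085]
eef_rot: [0.002, -0.026, 1.0, 0.0]
force: [-0.4, 0.0, -5.2]
gripper_width: 0.0103
grip_force: 69.5
shift [-28.7 423.4   8.5] turn 2.0 ee [ 0.5467 -0.1999  0.2085] q6 -1.44 w 0.0103 t 16.85
```

```bash
python3 -m crank '[[[1,-4,60,0,2],[1,-8,120,0,2],[1,-12,180,0,2],[1,-16,240,0,2],[1,-20,300,0,2],[1,-24,360,5,2],[1,-28,410,8,2],[1,-28.5,423,8,2],[1,-28.5,423,8,2],[1,-28.5,423,8,2]]]'; python3 -c "
from h import *
todo(.553,.2245,.065,91)"
```

```text
time_s: 18.1
ee_pos: [0.552, 0.2226, 0.1982]
eef_rot: [-0.001, -0.008, 1.0, -0.0]
force: [-0.1, 0.4, -2.3]
gripper_width: 0.0106
grip_force: 69.8
shift [ -1.2   2.  133.2] turn -0.0 ee [0.552  0.2226 0.1982] q6 -2.2 w 0.0106 t 18.1
```

```bash
python3 -m crank '[[[1,-1,2,50,0],[1,-1,2,90,0],[1,-1,2,105,0],[1,-1,2,115,0],[1,-1,2,125,0],[1,-1,2,133,0],[1,-1,2,133,0],[1,-1,2,133,0],[1,-1,2,133,0]]]'; python3 -m crank '[[[0.7,0,0,0,0],[0.7,0,0,0,0],[0.7,0,0,0,0],[0.7,0,0,-30,0],[0.4,0,0,-80,0],[0.4,0,0,-135,0]]]';python3 -c "
from h import *
blobs()
todo(.4418,-.2948,.17,88)"
```

```text
time_s: 19.23
ee_pos: [0.5536, 0.2261, 0.0664]
eef_rot: [0.001, -0.009, 1.0, 0.0]
force: [1.1, -0.6, -1.5]
gripper_width: 0.0102
grip_force: 70.2
time_s: 19.98
ee_pos: [0.5527, 0.2258, 0.2018]
eef_rot: [-0.001, -0.009, 1.0, -0.0]
force: [0.3, 0.5, -0.2]
gripper_width: 0.0518
grip_force: 0.0
green [ 0.6585 -0.1139] [0.044, 0.041] ang 90.0 242
green [ 0.5546 -0.1144] [0.045, 0.045] ang 84.8 254
green [ 0.5489 -0.285 ] [0.044, 0.047] ang 90.0 239
green [ 0.4401 -0.2922] [0.044, 0.047] ang 90.0 249
black [ 0.8008 -0.163 ] [0.091, 0.073] ang 63.4 250
black [ 0.7565 -0.141 ] [0.129, 0.07] ang 26.0 219
black [ 0.4965 -0.3462] [0.166, 0.006] ang 86.8 124
black [ 0.4931 -0.4672] [0.161, 0.008] ang 85.3 152
shift [ 124.9 -519.2   37.7] turn 3.1 ee [0.5564 0.2265 0.2112] q6 -2.2 w 0.051 t 20.02
```

```bash
python3 -m crank '[[[0.4,15,-60,0,3],[0.4,30,-120,0,3],[0.4,45,-180,0,3],[0.4,60,-240,0,3],[0.4,75,-300,0,3],[0.4,90,-360,10,3],[0.4,105,-420,20,3],[0.4,118,-475,30,3],[0.4,125,-519,38,3],[0.4,125,-519,38,3],[0.4,125,-519,38,3],[0.4,125,-519,38,3]]]'; python3 -c "
from h import *
todo(.4418,-.2948,.012,88)"
```

```text
time_s: 21.52
ee_pos: [0.4381, -0.2944, 0.1632]
eef_rot: [0.0, 0.016, 1.0, -0.0]
force: [0.2, 0.2, 0.1]
gripper_width: 0.051
grip_force: 0.0
shift [ -3.6  -0.3 151.2] turn 0.1 ee [ 0.4381 -0.2944  0.1632] q6 -1.31 w 0.051 t 21.52
```

```bash
python3 -m crank '[[[0.4,-3,0,60,0],[0.4,-3,0,115,0],[0.4,-3,0,145,0],[0.4,-3,0,151,0],[0.4,-3,0,151,0],[0.4,-3,0,151,0],[1,-3,0,151,0],[1,-3,0,151,0],[1,-3,0,151,0],[1,-3,0,151,0],[1,-3,0,151,0],[1,-3,0,136,0]]]'; python3 -m crank '[[[1,0,0,-40,0],[1,0,-40,-80,0],[1,0,-90,-80,0],[1,-5,-139,-80,0],[1,-10,-139,-80,0],[1,-10,-139,-80,0],[1,-10,-139,-80,0]]]'; python3 -c "
from h import *
todo(.454,-.434,.018,88)"
```

```text
time_s: 23.02
ee_pos: [0.4394, -0.2947, 0.0261]
eef_rot: [-0.002, 0.017, 1.0, 0.001]
force: [-0.8, 0.3, -1.5]
gripper_width: 0.011
grip_force: 69.1
time_s: 23.9
ee_pos: [0.4458, -0.4336, 0.107]
eef_rot: [-0.0, 0.017, 1.0, 0.0]
force: [0.3, 0.3, -1.6]
gripper_width: 0.0104
grip_force: 69.2
shift [-8.2 -0.2 89. ] turn 0.1 ee [ 0.4458 -0.4336  0.107 ] q6 -1.08 w 0.0104 t 23.9
```

```bash
python3 -m crank '[[[1,-8,0,40,0],[1,-8,0,75,0],[1,-8,0,89,0],[1,-8,0,89,0],[1,-8,0,89,0],[0.8,-8,0,89,0],[0.8,-8,0,89,0],[0.8,-8,0,89,0],[0.8,-8,0,60,0],[0.4,-8,0,20,0],[0.4,-8,0,20,0]]]'; python3 -c "
from h import *
blobs()
todo(.5506,-.2871,.09,88)"
```

```text
time_s: 25.28
ee_pos: [0.4558, -0.4365, 0.0909]
eef_rot: [0.003, 0.017, 1.0, -0.002]
force: [0.7, 0.3, -0.1]
gripper_width: 0.051
grip_force: 0.0
green [ 0.6585 -0.1139] [0.044, 0.041] ang 90.0 242
green [ 0.5537 -0.1143] [0.044, 0.047] ang 90.0 259
black [ 0.8008 -0.163 ] [0.091, 0.073] ang 63.4 242
black [ 0.7578 -0.1402] [0.129, 0.068] ang 26.0 208
black [ 0.5475 -0.2863] [0.05, 0.047] ang 0.0 251
shift [-90.7 151.6  -1.4] turn 0.0 ee [ 0.4548 -0.4355  0.0886] q6 -1.09 w 0.0508 t 25.32
```

```bash
python3 -m crank '[[[0.4,-30,50,-1,0],[0.4,-60,100,-1,0],[0.4,-90,150,-1,0],[0.4,-91,152,-1,0],[0.4,-91,152,-1,0],[0.4,-91,152,-1,0],[0.4,-91,152,-1,0]]]'; python3 -c "
from h import *
todo(.5506,-.2871,.012,88)"
```

```text
time_s: 26.2
ee_pos: [0.5493, -0.2871, 0.0876]
eef_rot: [-0.0, 0.018, 1.0, 0.0]
force: [-0.5, -0.2, 0.4]
gripper_width: 0.0511
grip_force: 0.0
shift [-1.3  0.  75.6] turn -0.1 ee [ 0.5493 -0.2871  0.0876] q6 -1.38 w 0.0511 t 26.2
```

```bash
python3 -m crank '[[[0.4,-1,0,50,0],[0.4,-1,0,70,0],[0.4,-1,0,75.5,0],[0.4,-1,0,75.5,0],[0.4,-1,0,75.5,0],[1,-1,0,75.5,0],[1,-1,0,75.5,0],[1,-1,0,75.5,0],[1,-1,0,75.5,0],[1,-1,0,75.5,0],[1,-1,0,60,0]]]'; python3 -m crank '[[[1,0,0,-40,0],[1,5,-40,-80,0],[1,10,-90,-80,0],[1,15,-150,-80,0],[1,16,-150,-80,0],[1,16,-150,-80,0],[1,16,-150,-80,0]]]'; python3 -c "
from h import *
todo(.534,-.437,.018,88)"
```

```text
time_s: 27.58
ee_pos: [0.5495, -0.2854, 0.0265]
eef_rot: [-0.002, 0.017, 1.0, 0.001]
force: [-0.4, 0.6, -1.5]
gripper_width: 0.0104
grip_force: 70.7
time_s: 28.45
ee_pos: [0.5302, -0.4343, 0.108]
eef_rot: [-0.0, 0.017, 1.0, 0.0]
force: [0.2, -0.4, -1.2]
gripper_width: 0.0108
grip_force: 70.7
shift [-3.9 -2.6 90. ] turn 0.1 ee [ 0.5302 -0.4343  0.108 ] q6 -1.14 w 0.0108 t 28.45
```

```bash
python3 -m crank '[[[1,-4,-2.5,40,0],[1,-4,-2.5,75,0],[1,-4,-2.5,90,0],[1,-4,-2.5,90,0],[1,-4,-2.5,90,0],[0.8,-4,-2.5,90,0],[0.8,-4,-2.5,90,0],[0.8,-4,-2.5,90,0],[0.8,-4,-2.5,60,0],[0.4,-4,-2.5,20,0],[0.4,-4,-2.5,20,0]]]'; python3 -c "
from h import *
s=blobs()
crop(s,335,160,160,120,5,'p2.png')
todo(.5552,-.1155,.09,91)"
```

```text
time_s: 29.82
ee_pos: [0.5357, -0.4397, 0.0924]
eef_rot: [0.003, 0.017, 1.0, -0.002]
force: [-0.2, -0.2, -0.8]
gripper_width: 0.0513
grip_force: 0.0
green [ 0.6585 -0.1139] [0.044, 0.041] ang 90.0 243
green [ 0.5544 -0.1147] [0.046, 0.045] ang 85.2 247
black [ 0.8008 -0.163 ] [0.091, 0.073] ang 63.4 249
black [ 0.7564 -0.141 ] [0.128, 0.067] ang 24.9 212
shift [ -9.3 323.7  -0.7] turn -3.0 ee [ 0.5347 -0.4387  0.0899] q6 -1.14 w 0.0514 t 29.88
```

View pics/p2.png

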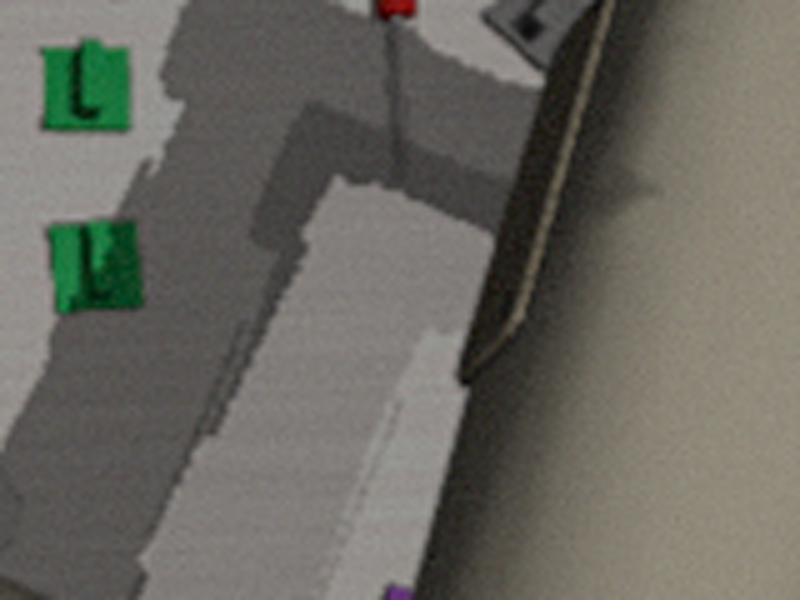

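The arm hides the tray, but two smalls are still in place at (86,88) and (96,266). Moving on to sB.

```bash
python3 -m crank '[[[0.4,-2,60,-1,-3],[0.4,-4,120,-1,-3],[0.4,-6,180,-1,-3],[0.4,-8,240,-1,-3],[0.4,-9,300,-1,-3],[0.4,-9,324,-1,-3],[0.4,-9,324,-1,-3],[0.4,-9,324,-1,-3],[0.4,-9,324,-1,-3]]]'; python3 -c "
from h import *
todo(.5552,-.1155,.012,91)"
```

```text
time_s: 31.0
ee_pos: [0.5536, -0.1156, 0.0884]
eef_rot: [-0.0, -0.008, 1.0, -0.0]
force: [0.3, -0.2, -0.4]
gripper_width: 0.0515
grip_force: 0.0
shift [-1.7  0.  76.4] turn -0.0 ee [ 0.5536 -0.1156  0.0884] q6 -1.62 w 0.0515 t 31.0
```

```bash
python3 -m crank '[[[0.4,-1,0,50,0],[0.4,-1,0,70,0],[0.4,-1,0,76,0],[0.4,-1,0,76,0],[0.4,-1,0,76,0],[1,-1,0,76,0],[1,-1,0,76,0],[1,-1,0,76,0],[1,-1,0,76,0],[1,-1,0,76,0],[1,-1,0,60,0]]]'; python3 -m crank '[[[1,0,0,-40,0],[1,5,-40,-80,3],[1,10,-90,-80,3],[1,15,-150,-80,3],[1,16,-210,-80,3],[1,16,-250,-80,3],[1,16,-265,-80,3],[1,16,-265,-80,3],[1,16,-265,-80,3],[1,16,-265,-80,3]]]'; python3 -c "
from h import *
todo(.536,-.381,.018,88)"
```

```text
time_s: 32.38
ee_pos: [0.5534, -0.1143, 0.0278]
eef_rot: [-0.002, -0.009, 1.0, 0.0]
force: [0.3, -0.5, -1.1]
gripper_width: 0.0104
grip_force: 70.6
time_s: 33.62
ee_pos: [0.544, -0.3786, 0.1091]
eef_rot: [0.0, 0.016, 1.0, 0.0]
force: [0.3, -0.1, -1.2]
gripper_width: 0.0106
grip_force: 70.5
shift [ 7.9 -2.7 91.1] turn 0.1 ee [ 0.544  -0.3786  0.1091] q6 -1.23 w 0.0106 t 33.62
```

```bash
python3 -m crank '[[[1,8,-2,40,0],[1,8,-2,75,0],[1,8,-2,91,0],[1,8,-2,91,0],[1,8,-2,91,0],[0.8,8,-2,91,0],[0.8,8,-2,91,0],[0.8,8,-2,91,0],[0.8,8,-2,60,0],[0.4,8,-2,20,0],[0.4,8,-2,20,0]]]'; python3 -c "
from h import *
s=blobs()
todo(.6593,-.115,.09,88)"
```

```text
time_s: 35.0
ee_pos: [0.5377, -0.383, 0.0932]
eef_rot: [0.003, 0.017, 1.0, -0.002]
force: [0.1, -0.8, -0.1]
gripper_width: 0.0511
grip_force: 0.0
green [ 0.66   -0.1154] [0.044, 0.047] ang 0.0 225
black [ 0.8008 -0.163 ] [0.091, 0.073] ang 63.4 238
black [ 0.7859 -0.1545] [0.106, 0.087] ang 63.4 214
shift [-113.4  271.1    0.8] turn 0.0 ee [ 0.5366 -0.3821  0.0908] q6 -1.22 w 0.0515 t 35.05
```

```bash
python3 -m crank '[[[0.4,-22,54,0,0],[0.4,-44,108,0,0],[0.4,-66,162,0,0],[0.4,-88,216,0,0],[0.4,-113,271,0,0],[0.4,-113,271,0,0],[0.4,-113,271,0,0],[0.4,-113,271,0,0]]]'; python3 -c "
from h import *
todo(.6593,-.115,.012,88)"
```

```text
time_s: 36.05
ee_pos: [0.6571, -0.1157, 0.0884]
eef_rot: [-0.0, 0.018, 1.0, -0.0]
force: [0.1, 0.2, -0.3]
gripper_width: 0.0511
grip_force: 0.0
shift [-2.2  0.7 76.4] turn -0.0 ee [ 0.6571 -0.1157  0.0884] q6 -1.67 w 0.0511 t 36.05
```

```bash
python3 -m crank '[[[0.4,-2,0.5,50,0],[0.4,-2,0.5,70,0],[0.4,-2,0.5,76,0],[0.4,-2,0.5,76,0],[0.4,-2,0.5,76,0],[1,-2,0.5,76,0],[1,-2,0.5,76,0],[1,-2,0.5,76,0],[1,-2,0.5,76,0],[1,-2,0.5,76,0],[1,-2,0.5,60,0]]]'; python3 -m crank '[[[1,0,0,-40,0],[1,30,-30,-80,0],[1,65,-80,-80,0],[1,100,-130,-80,0],[1,130,-175,-80,0],[1,165,-220,-80,0],[1,200,-262,-80,0],[1,200,-262,-80,0],[1,200,-262,-80,0],[1,200,-262,-80,0]]]'; python3 -c "
from h import *
todo(.456,-.378,.018,88)"
```

```text
time_s: 37.42
ee_pos: [0.6582, -0.1138, 0.0272]
eef_rot: [-0.002, 0.017, 1.0, 0.0]
force: [-0.2, 0.5, -1.5]
gripper_width: 0.0107
grip_force: 71.2
time_s: 38.67
ee_pos: [0.4517, -0.3683, 0.1088]
eef_rot: [0.0, 0.016, 1.0, 0.0]
force: [0.3, -0.3, -2.0]
gripper_width: 0.0108
grip_force: 71.1
shift [-4.6 -9.6 90.8] turn 0.1 ee [ 0.4517 -0.3683  0.1088] q6 -1.19 w 0.0108 t 38.67
```

```bash
python3 -m crank '[[[1,-4.5,-9.5,40,0],[1,-4.5,-9.5,75,0],[1,-4.5,-9.5,90,0],[1,-4.5,-9.5,90,0],[1,-4.5,-9.5,90,0],[0.8,-4.5,-9.5,90,0],[0.8,-4.5,-9.5,90,0],[0.8,-4.5,-9.5,90,0],[0.8,-4.5,-9.5,60,0],[0.5,-4.5,-9.5,0,0],[0.5,-4.5,-9.5,-60,0],[0.5,-4.5,-9.5,-90,0]]]'; python3 -m crank '[[[0.5,0,60,0,0],[0.5,0,120,0,0],[0.5,0,180,0,0],[0.5,0,220,0,0],[0.5,0,220,0,0],[0.5,0,220,0,0]]]';python3 -c "
from h import *
s=snapshot('top'); crop(s,140,140,370,160,2.1,'p3.png'); 
s=snapshot('scene'); crop(s,160,160,300,90,2.6,'p4.png'); todo(.5407,.0097,.16,90)"
```

```text
time_s: 40.17
ee_pos: [0.456, -0.3797, 0.2031]
eef_rot: [0.003, 0.017, 1.0, -0.002]
force: [0.1, -0.6, -0.4]
gripper_width: 0.0425
grip_force: 0.0
time_s: 40.92
ee_pos: [0.4627, -0.1591, 0.1989]
eef_rot: [0.0, 0.017, 1.0, -0.0]
force: [-0.5, 0.1, 0.8]
gripper_width: 0.0427
grip_force: 0.0
shift [-72.  172.1  38.7] turn -2.0 ee [ 0.4626 -0.1597  0.1987] q6 -1.59 w 0.0429 t 41.02
```

View pics/p3.png

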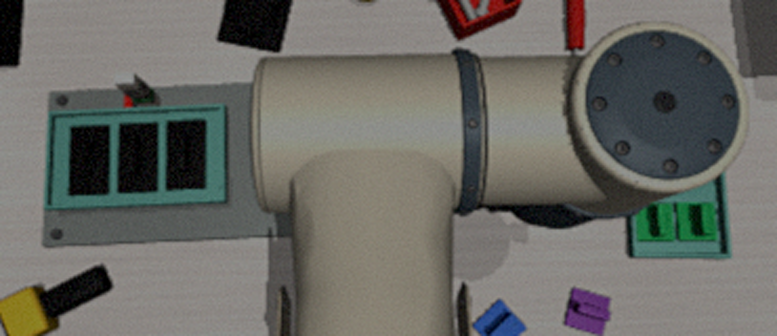

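View pics/p4.png

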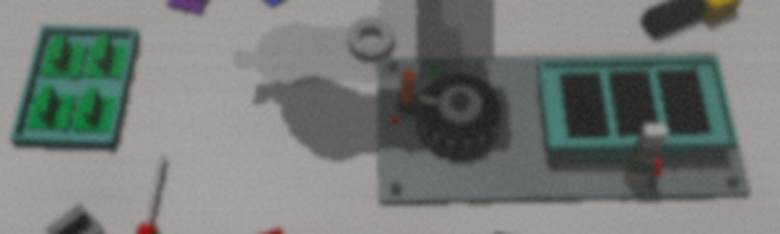

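The pictures show four greens upright in the tray and three blacks flat in the pan, with the red pointer at the gauge's green band. Next is the collar: tangential grip, tool yaw about -14°.

```bash
python3 -m crank '[[[0.5,-18,45,0,-10],[0.5,-36,90,0,-20],[0.5,-54,130,0,-30],[0.5,-72,172,0,-40],[0.5,-72,172,0,-50],[0.5,-72,172,0,-60],[0.5,-72,172,0,-70],[0.5,-72,172,20,-78],[0.5,-72,172,40,-78],[0.5,-72,172,50,-78],[0.5,-72,172,50,-78],[0.5,-72,172,50,-78]]]';python3 -c "
from h import *
todo(.5407,.0097,.062,-14)"
```

```text
time_s: 42.52
ee_pos: [0.5412, 0.0103, 0.1496]
eef_rot: [0.001, -0.616, 0.788, -0.0]
force: [-0.3, 1.3, 0.4]
gripper_width: 0.0426
grip_force: 0.0
shift [ 0.7  0.4 87.6] turn 0.0 ee [0.5412 0.0103 0.1496] q6 -0.55 w 0.0426 t 42.52
```

```bash
python3 -m crank '[[[0.5,0.5,0.5,40,0],[0.5,0.5,0.5,70,0],[0.5,0.5,0.5,87,0],[0.5,0.5,0.5,87,0],[0.5,0.5,0.5,87,0],[1,0.5,0.5,87,0],[1,0.5,0.5,87,0],[1,0.5,0.5,87,0],[1,0.5,0.5,87,0]]]' 40;python3 -c "
from h import *
todo(.5407,.0097,.062,-14)
st=state(); print(st['force'],st['grip_force'])
c=np.array([.556,.0725]); p=st['ee_pos'][:2]; r=p-c; print(np.linalg.norm(r))
A=rot(st['eef_rot'])
for th in range(6,67,6):
    t=-np.radians(th); M=np.array([[np.cos(t),-np.sin(t)],[np.sin(t),np.cos(t)]]); q=c+M@r
    ang=np.arctan2(-(q-c)[0],-(q-c)[1])+np.radians(1.05)
    print(th,'collar',round(ang,3),(A.inv().apply([*(q-p),0])*1000).round(1))
"
```

```text
time_s: 43.65
ee_pos: [0.5407, 0.0103, 0.0629]
eef_rot: [0.001, -0.616, 0.788, -0.001]
force: [-0.5, -0.1, 5.7]
gripper_width: 0.017
grip_force: 38.9
shift [ 0.6 -0.1  0.9] turn 0.1 ee [0.5407 0.0103 0.0629] q6 -0.55 w 0.017 t 43.65
[-0.54894199 -0.09677686  5.6899191 ] 38.90172600746155
0.06407637361917537
6 collar 0.364 [-0.3  6.7 -0. ]
12 collar 0.469 [-1.4 13.3 -0. ]
18 collar 0.574 [-3.1 19.8 -0. ]
24 collar 0.678 [-5.5 26.1 -0. ]
30 collar 0.783 [-8.5 32.1 -0.1]
36 collar 0.888 [-12.2  37.7  -0.1]
42 collar 0.993 [-16.4  42.9  -0.1]
48 collar 1.097 [-21.1  47.7  -0.1]
54 collar 1.202 [-26.3  51.9  -0.1]
60 collar 1.307 [-31.9  55.6  -0.1]
66 collar 1.412 [-37.9  58.6  -0.1]
```

```bash
python3 -m crank '[[[1,-0.3,6.7,0,6],[1,-1.4,13.3,0,12],[1,-3.1,19.8,0,18],[1,-5.5,26.1,0,24],[1,-8.5,32.1,0,30],[1,-12.2,37.7,0,36],[1,-16.4,42.9,0,42],[1,-21.1,47.7,0,48],[1,-26.3,51.9,0,54],[1,-31.7,55.5,0,60],[1,-31.7,55.5,0,60],[1,-31.7,55.5,0,60]]]';python3 -c "
from h import *
st=state(); print(st['force'],st['grip_force'],st['gripper_width'])
r=st['ee_pos'][:2]-[.556,.0725]; print(np.linalg.norm(r),np.arctan2(-r[0],-r[1])+.018)"
```

```text
time_s: 45.15
ee_pos: [0.4942, 0.0553, 0.0629]
eef_rot: [0.001, -0.14, 0.99, 0.001]
force: [-3.1, 3.9, 8.3]
gripper_width: 0.0172
grip_force: 39.3
[-3.14411971  3.87771309  8.29725727] 39.29970860481262 0.017175496271615014
0.06411607430678555 1.317782364016552
```

```bash
python3 -m crank '[[[1,0,0,0,0],[0.6,0,0,0,0],[0.6,0,0,0,0],[0.6,0,0,0,0],[0.6,0,0,-50,0],[0.6,0,0,-110,0],[0.6,60,0,-130,0],[0.6,120,0,-130,0],[0.6,120,-60,-130,0],[0.6,120,-120,-130,0],[0.6,120,-120,-130,0],[0.6,120,-120,-130,0]]]';python3 -c "
from h import *
s=snapshot('top'); crop(s,140,140,370,160,2.1,'p5.png'); 
s=snapshot('scene'); crop(s,290,165,180,90,4.3,'p6.png')"
```

```text
time_s: 46.65
ee_pos: [0.4113, -0.0943, 0.1915]
eef_rot: [-0.0, -0.139, 0.99, 0.0]
force: [0.6, 0.5, 0.7]
gripper_width: 0.034
grip_force: 0.0
```

View pics/p5.png

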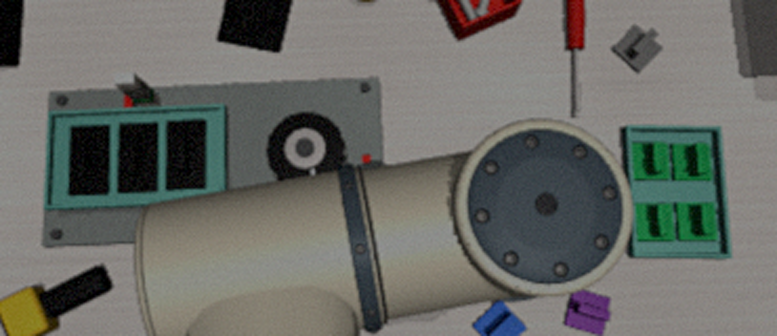

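View pics/p6.png

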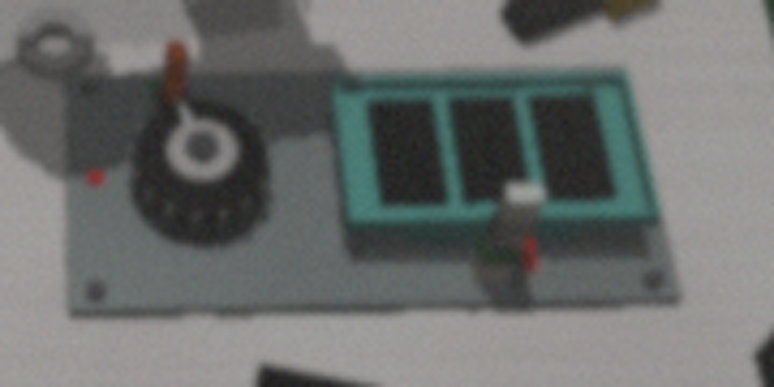

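The post now stands at the green mark, around (170,75) in the second crop. The weights are unchanged and the pointer, at (530,253), is beside the band. I'll check the angle and the pan depth numerically before handing in.

```bash
python3 -c "
from h import *
s=snapshot('scene')
g=lambda u,v,z:px2w(s,u/4.3+290-.4,v/4.3+165-.4,z)
p=g(177,45,.101);r=p[:2]-[.556,.0725];print(p,np.linalg.norm(r),np.arctan2(-r[0],-r[1])+.018)
# pan rim height: outer corners left-bottom, right-bottom, known length .226
for d in (.032,.043,.048,.053):
  a,b=g(348,224,.112-d),g(660,219,.112-d); print(d,np.linalg.norm(a-b).round(4),a[:2].round(3),b[:2].round(3))
print(state()['force'])"
```

```text
[0.4905411  0.05477265 0.101     ] 0.0678168622623547 1.3243236171874135
0.032 0.2209 [0.631 0.171] [0.628 0.392]
0.043 0.2233 [0.624 0.173] [0.621 0.396]
0.048 0.2244 [0.621 0.174] [0.618 0.398]
0.053 0.2255 [0.619 0.175] [0.616 0.4  ]
[ 0.64112699 -0.53949769 -0.04412228]
```

```bash
python3 -c "
from station import sign_off
print(sign_off())"
```

```text
the job is handed in; nothing more can be done
None
```

I handed the job in at about 47 s: three big weights are in the pan (expected sink 48 mm, camera check consistent with the band), the collar is at about 1.32 rad against the 1.3 locked mark, and all four small weights are flat in the surplus tray; the judge's verdict was not shown.

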